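# Set the bench block in the corner fence

### The arm

A 6-joint arm with a two-finger parallel gripper is mounted at the origin on a cart in front of the work surface, level with it; the furniture and walls round the work are solid. World frame = base frame: x ahead of the robot, y to its left, z up, the work surface at z = 0. Lengths are in mm, angles in rad, forces in N, time in s.
With the tool pointing down it reaches from about 350 to 775 mm from the base axis. Payload 7.3 kg.
Tool frame: the origin (TCP) lies midway between the tips of the shut fingers; the grasp point (between the pads) lies 19 mm behind it; z points along the fingers, y is the direction in which the jaws open and shut (so a half turn about z gives the same grasp; the last joint's range is limited). The gripper opens to 92 mm and grips with 3 to 60 N. Pads are 19 mm wide; open, the fingers measure 130 mm over their backs; the gripper's body (75 mm by 190 mm) begins 47 mm behind the grasp point.
Start: joints at [-1.422, 0.342, 1.524, -0, 1.275, -0.146], TCP at [152.56, -502.365, 226.741] pointing down, gripper open.
Joint ranges: [-2.53, 2.53], [-0.77, 2.02], [0.04, 2.7], [-1, 4.14], [0.28, 2.66], [-3.11, 3.11]. Speed limits (rad/s): [2.57, 2.57, 3.14, 3.14, 3.14, 3.14].

### API

Orientations are given as [roll, pitch, yaw] about the fixed x, y, z axes, in that order (R = Rz(yaw) Ry(pitch) Rx(roll)).
In Python, from plant import sensors, imaging, ticket gives the robot as it stands. The module is installed in compiled form; this text tells all that it offers.
- The arm moves only by the tool arm_command, never from a script. Its argument "increments" is one flat list of numbers, 5 for each row, row after row: the closure, from 0 (fully open) to 1 (shut), then the shift along the tool's x, y, z in mm, then the turn about the tool's z in degrees. In form: [hand, dx, dy, dz, spin, hand, dx, dy, dz, spin, ...]. A call has 1 to 20 rows; each row is the pose to reach, as a shift and turn from the pose commanded when the call began, along the tool's axes at that moment; what a row does not reach only later rows make up. A row lasts 1/8 s, in which the tool goes at most 62.5 mm and 10.7 degrees, less where a joint would pass 70% of its speed; a pose out of reach is approached as far as the arm can. A call with a gripper value outside its range is refused whole. The fingers move at their own pace and stop on an object; the grip force is fixed at half the most. Time passes only in rows, so rows that repeat a pose let the fingers close. It gives the time, the measured TCP pose, the force and the opening at its end, in the units of the state.
- sensors.get_obs(): the state, without advancing time (a new reading comes with each control period).
- imaging.capture(name): name is "side" or "top" or "wrist"; returns the picture (384x512x3 uint8, blue, green, red); there is no depth.
- imaging.calibration(name): a dict with "fx", "fy", "cx", "cy" (pixels), "world_to_cam" (4x4, takes a point from world to camera coordinates); the wrist camera has in their place "hand_eye" (4x4, takes a point from camera to tool coordinates, whose origin is the TCP and whose axes are the flange's). Camera axes: x right, y down, z forward; pixel columns grow to the right and rows downward; lengths in mm; the calibration is good to about 2 mm. A picture is of the moment at which its call begins: read the wrist's pose just before it. calibration takes no time and is no camera call.
- ticket.close_job(): hands the job in, once; it reports no verdict.
The state is a dict: "time": time; "joint_positions": joint angles; "dq": joint speeds; "tau": joint torques, N m; "tool_pos": TCP position; "tcp_rot": TCP orientation; "contact_force": force on the tool from outside, world axes, zero at the start; "moment": the same for the moment, N m; "grip_width": finger opening in mm.
Only numpy, scipy, OpenCV 4.12 (cv2) and the standard library are available. Lean on these libraries where they do the work, as an engineer would, in place of code of your own. Each camera call takes 0.05 s, during which the arm holds its last target. There are 200 camera calls.

### The job

Set up the steel bench block that lies in front of the aluminium corner fence: with the fingertips, push it along the table until it sits squarely home in the corner of the fence, flush against both the back rail and the fixed side stop, and slide the orange stop up against its free side. Only push, and gently: never lift or tip the block. Leave the other things on the table alone.

Things in the scene. Friction and masses are not known exactly. Their poses are not given: they have to be found in the camera images.
- bench_block: loose flat square block of grey steel, 64x64 mm and 16 mm high, about 0.35 to 0.7 kg (some 3 to 10 N to push), lying flat on the table between the robot and the fence; origin at the centre of its underside, x and y parallel to its sides, z up
- corner_fence: fixed aluminium fence, 26 mm high; origin at table level in the inner corner; x away from the robot, y left (yaw within 0.2 rad). Back rail: front face x = 0, y -0.208 to 0.01, 22 mm thick. Fixed side stop at the left: inner face y = 0, x -0.06 to 0, 22 mm thick. Block home: centre at x = y = -0.032, sides parallel. It enters from the robot's side, between side stop and orange stop
- side_slide (a joint): travel in m of the orange sliding stop along the back rail towards the side stop (fence +y), 0 to 0.08; 0 is fully open. The gap between side stop and orange stop is 0.130 minus this value; 0.066 when it touches the home block. It slides with about 1.5 N of friction and stays where left
- slide_face (a point): centre of the orange stop's face that looks at the block, 15 mm up; axes as the fence's. The stop is an arm 16 mm thick (towards fence -y), from the back rail to 67 mm in front of it, 2 to 28 mm above the table. Over the rail (fence x > -0.004) it has a saddle and black knob, 45 mm high, from 32 mm behind to 8 mm ahead of the face. Push it on its outer (-y) side
- wax_pot: cream pot with a beige lid, 59 mm across, 40 high, at the left front; a bystander; origin at the centre of its underside
- flux_pot: cream pot with a black lid, 51 mm across, 46 high, at the back; a bystander; origin at the centre of its underside
- paste_pot: small pot with a red lid, 41 mm across, 36 high, at the back; a bystander; origin at the centre of its underside
- findings_tin: white flat tin box 60x90x25 mm, at the right; a bystander; origin at the centre of its underside
- black_pliers: black-handled pliers 49x140x12 mm, near the robot; a bystander; origin at the centre of its underside
- needle_file_red: thin file with a red handle, 9x162x9 mm, at the right; a bystander; origin at the centre of its underside

How it is judged:
By the outcome, as a careful person would: the job done as asked, in the order asked, and still so for the second after the job is handed in, with the robot touching nothing.
It also fails if it takes over 67 s, if anything falls off the work surface, if the arm or the gripper's body presses on something with over 40 N, if the wrist force passes 120 N, or if a joint passes its speed limit or range.

## Working session

There is one attempt and no reset: what is moved stays moved. The work goes in short steps, Python scripts to look and compute and a tool call to move; the robot and the scene stay as the last step left them, time stands still between calls to the robot, and variables do not carry over. Pictures are saved under pics/ and viewed, about 8 in all and at most 12, crops included, and the job is handed in when it is done.

Besides the shell and the picture viewer there is one more tool, called after "Call:" as a command line: name --argument value ..., lists and objects as JSON in quotes. arm_command: Moves the arm, as the interface text tells. Its arguments: {"type":"object","properties":{"increments":{"type":"array","items":{"type":"number"}}},"required":["increments"]}

```bash
mkdir -p pics; python3 - <<'E'
from plant import sensors, imaging
import cv2,numpy as np
print(sensors.get_obs())
for n in("top","side","wrist"):
    cv2.imwrite(f"pics/{n}0.png",imaging.capture(n)); print(n,imaging.calibration(n))
E
```

```text
{'time': 0.0, 'joint_positions': array([-1.42196582e+00,  3.42712832e-01,  1.52504356e+00,  5.44733512e-06,
        1.27539597e+00, -1.46007217e-01]), 'dq': array([-0.00129297, -0.00153386, -0.00017828, -0.00013143, -0.00231466,
       -0.00064439]), 'tau': array([ 1.41525859e-03, -4.31232297e+01, -2.44225538e+01,  7.18342862e-02,
        5.59650629e-02, -1.44923843e-04]), 'tool_pos': array([ 152.51339188, -501.9212571 ,  226.040836  ]), 'tcp_rot': array([-3.14005029e+00, -2.32074371e-04,  2.94835960e-01]), 'contact_force': array([-0.98719616, -0.16894516,  0.2611508 ]), 'moment': array([ 0.00686966, -0.05567992,  0.00411166]), 'grip_width': 91.74489951102113}
top {'fx': 376.0735611224078, 'fy': 376.0735611224078, 'cx': 255.6383619969299, 'cy': 193.03968354713328, 'world_to_cam': array([[ 3.60746000e-02, -9.99348593e-01, -1.00654676e-03,
         6.38523550e+01],
       [-9.78925121e-01, -3.51347277e-02, -2.01174446e-01,
         5.40678508e+02],
       [ 2.01008035e-01,  8.24262158e-03, -9.79554914e-01,
         1.07153575e+03],
       [ 0.00000000e+00,  0.00000000e+00,  0.00000000e
[... 258 characters left out ...]
021e-02, -4.89128957e-01, -8.68329463e-01,
         1.46422551e+02],
       [ 1.05643776e-01,  8.62092641e-01, -4.95616456e-01,
         1.31431717e+03],
       [ 0.00000000e+00,  0.00000000e+00,  0.00000000e+00,
         1.00000000e+00]])}
wrist {'fx': 267.866064037571, 'fy': 267.866064037571, 'cx': 258.4847951324037, 'cy': 196.67252263957354, 'hand_eye': array([[ 2.92376792e-04, -9.63376942e-01, -2.68150669e-01,
         7.24055645e+01],
       [ 9.99999950e-01,  3.13502454e-04, -3.59658171e-05,
         7.62917292e-01],
       [ 1.18714532e-04, -2.68150645e-01,  9.63376986e-01,
        -1.58201394e+02],
       [ 0.00000000e+00,  0.00000000e+00,  0.00000000e+00,
         1.00000000e+00]])}
```

View pics/top0.png

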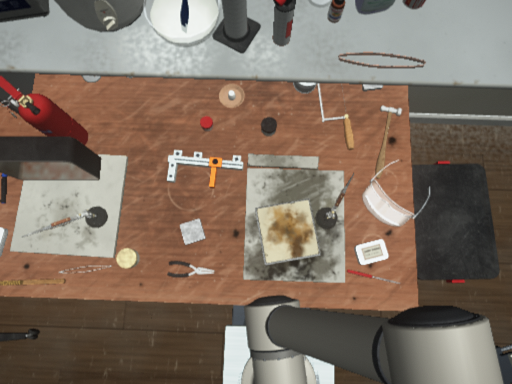

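View pics/side0.png

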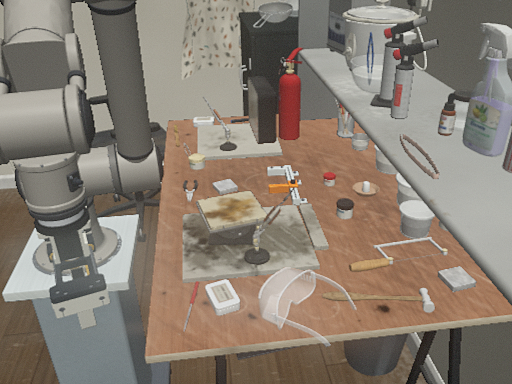

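Top view: the block is at about (192,231), the fence inner corner at about (174,165), the orange stop's arm at (213,172) and the pliers at (190,269). I'll convert these to world coordinates.

```bash
cat > h.py <<'E'
import numpy as np, cv2
from plant import sensors, imaging
from scipy.spatial.transform import Rotation as R
def shot(n,f=None):
    o=sensors.get_obs(); im=imaging.capture(n); c=imaging.calibration(n)
    if n=="wrist":
        T=np.eye(4);T[:3,:3]=R.from_euler("xyz",o["tcp_rot"]).as_matrix();T[:3,3]=o["tool_pos"]
        M=T@c["hand_eye"]
    else: M=np.linalg.inv(c["world_to_cam"])
    if f: cv2.imwrite(f,im)
    return im,(c,M)
def plane(cm,px,z):
    c,M=cm; px=np.atleast_2d(np.asarray(px,float))
    d=np.c_[(px[:,0]-c["cx"])/c["fx"],(px[:,1]-c["cy"])/c["fy"],np.ones(len(px))]@M[:3,:3].T
    return M[:3,3]+d*((z-M[2,3])/d[:,2])[:,None]
def proj(cm,P):
    c,M=cm; q=(np.atleast_2d(P)-M[:3,3])@M[:3,:3]
    return np.c_[q[:,0]/q[:,2]*c["fx"]+c["cx"],q[:,1]/q[:,2]*c["fy"]+c["cy"]]
E
python3 - <<'E'
from h import *
im,cm=shot("top")
for n,p,z in[("block",(192,231),16),("corner",(175,166),26),("railend",(242,166),26),("orange tip",(212,187),28),("sidestop end",(172,180),26),("pliers",(190,269),10),("wax",(126,258),40),("brick",(262,208),30)]:
    print(n,plane(cm,p,z)[0].round())
o=sensors.get_obs();r=R.from_euler("xyz",o["tcp_rot"]).as_matrix()
print(r.round(3), r.T@(np.array([470,150,260])-o["tool_pos"]))
E
```

```text
block [421. 273.  16.]
corner [621. 338.  26.]
railend [629. 129.  26.]
orange tip [558. 218.  28.]
sidestop end [576. 344.  26.]
pliers [308. 272.  10.]
wax [333. 456.  40.]
brick [497.  62.  30.]
[[ 0.957  0.291 -0.   ]
 [ 0.291 -0.957  0.001]
 [ 0.    -0.001 -1.   ]] [ 493.26263249 -531.80219688  -33.17217027]
```

Call:
arm_command --increments '[1,386,-146,-54,8,1,386,-146,-54,8,1,386,-146,-54,8,1,386,-146,-54,8,1,386,-146,-54,8,1,386,-146,-54,8,1,386,-146,-54,8,1,480,-557,6,17,1,480,-557,6,17,1,480,-557,6,17,1,480,-557,6,17,1,480,-557,6,17,1,480,-557,6,17,1,480,-557,6,17,1,480,-557,6,17,1,480,-557,6,17,1,480,-557,6,17,1,480,-557,6,17,1,480,-557,6,17]'

```text
time: 2.58
tool_pos: [450.2, 169.4, 220.8]
tcp_rot: [3.141, -0.0, -0.003]
contact_force: [-0.1, -0.2, 0.6]
grip_width: 0.4
```

```bash
python3 - <<'E'
from h import *
im,cm=shot("wrist","pics/w1.png"); print(sensors.get_obs()["tool_pos"],sensors.get_obs()["tcp_rot"],sensors.get_obs()["grip_width"])
E
```

```text
[450.19949528 169.53362091 220.79112241] [ 3.14152072e+00 -1.98450703e-04 -3.00954201e-03] 0.535690864841292
```

View pics/w1.png

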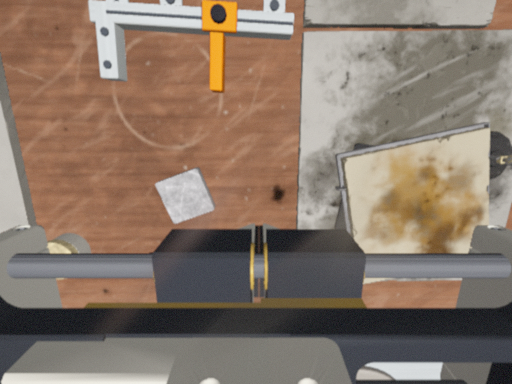

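Wrist view: the block is at (185,195), turned by about 20-30°. The fence inner corner is near (124,26), the orange arm spans x 210-224 and ends at y 90. A zoomed crop will give me the edges.

```bash
python3 - <<'E'
from h import *
im=cv2.imread("pics/w1.png")
a=cv2.resize(im[0:110,80:300],None,fx=3.6,fy=3.6,interpolation=cv2.INTER_CUBIC)
b=cv2.resize(im[160:230,145:225],None,fx=2.8,fy=2.8,interpolation=cv2.INTER_CUBIC)
c=np.zeros((a.shape[0]+b.shape[0],a.shape[1],3),np.uint8);c[:a.shape[0]]=a;c[a.shape[0]:,:b.shape[1]]=b
cv2.imwrite("pics/w1c.png",c);print(c.shape)
_,cm=shot("wrist")
hsv=cv2.cvtColor(im,cv2.COLOR_BGR2HSV)
m=((hsv[...,1]<50)&(hsv[...,2]>100)).astype(np.uint8)*255
m[:150]=0;m[226:]=0;m[:,:140]=0;m[:,235:]=0
m=cv2.morphologyEx(m,cv2.MORPH_OPEN,np.ones((3,3)))
k=max(cv2.findContours(m,0,1)[0],key=cv2.contourArea)
r=cv2.boxPoints(cv2.minAreaRect(k));print(r)
w=plane(cm,k[:,0],16)[:,:2].astype(np.float32);rr=cv2.minAreaRect(w);print(rr,cv2.boxPoints(rr))
E
```

```text
(592, 792, 3)
[[153.72604 182.60275]
 [199.86304 165.30139]
 [216.26028 209.0274 ]
 [170.12329 226.32877]]
((422.97271728515625, 271.778564453125), (65.67626190185547, 67.88896942138672), 20.01472282409668) [[380.49997 292.43375]
 [403.73575 228.64494]
 [465.44547 251.12338]
 [442.2097  314.91217]]
```

View pics/w1c.png

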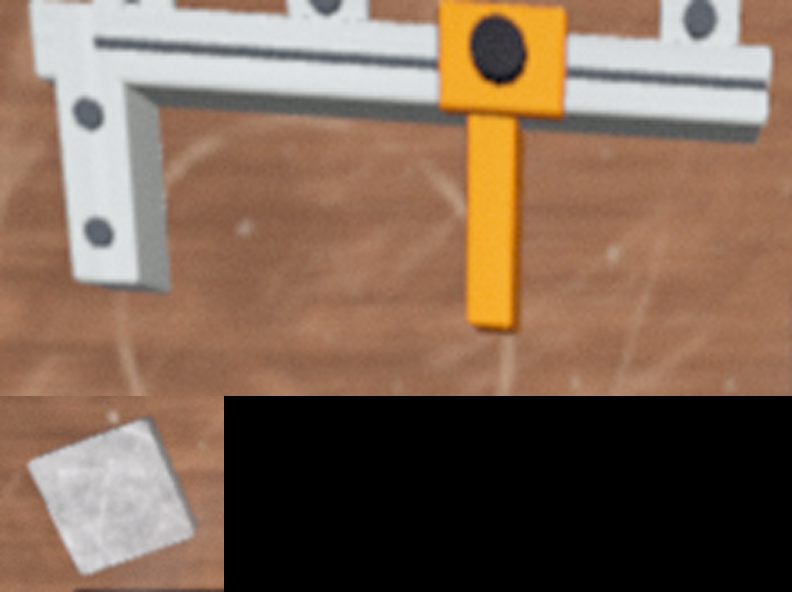

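The crop puts the top inner corner at px (115.3,23.3), the rail end at (293,34.4), the side-stop tip at (118,78) and the orange face along x≈209.7.

```bash
python3 - <<'E'
from h import *
_,cm=shot("wrist")
q=lambda x,y:((x+.5)/3.6-.5+80,(y+.5)/3.6-.5)
for n,p,z in[("corner t",(127,84),26),("rail end t",(767,124),26),("side tip t",(137,281),26),("corner b",(162,106),0),("rail end b",(760,140),0),("side tip b",(170,291),0),("orange tipL",(467,325),28),("orange tipR",(516,328),28),("orange rootL",(467,117),28)]:
    print(n,plane(cm,q(*p),z)[0].round(1))
E
```

```text
corner t [633.9 334.9  26. ]
rail end t [622.  128.6  26. ]
side tip t [575.3 340.1  26. ]
corner b [635.3 336.    0. ]
rail end b [624.3 127.9   0. ]
side tip b [575.8 341.2   0. ]
orange tipL [560.9 228.9  28. ]
orange tipR [559.9 212.3  28. ]
orange rootL [623.6 225.7  28. ]
```

Fence corner ≈ (634.5, 335.5), yaw ≈ -0.057. The block is at fence (-208,-74) and turned 23° relative to the fence. The plan is to push it in +y first with spread fingers, which also squares it, then in +x, then nudge it in y.

Call:
arm_command --increments '[0.7,-32,-33,100,-87,0.7,-32,-33,100,-87,0.7,-32,-33,100,-87,0.7,-32,-33,100,-87,0.7,-32,-33,100,-87,0.7,-32,-33,140,-87,0.7,-32,-33,160,-87,0.7,-32,-33,160,-87,0.7,-32,-33,160,-87,0.7,-32,-33,190,-87,0.7,-32,-33,204,-87,0.7,-32,-33,214,-87,0.7,-32,-33,214,-87]'

```text
time: 4.35
tool_pos: [417.9, 203.0, 6.4]
tcp_rot: [-3.141, 0.0, 1.516]
contact_force: [-0.3, -0.9, 0.0]
grip_width: 27.4
```

```bash
python3 - <<'E'
from h import *
im,cm=shot("wrist","pics/w2.png"); print(sensors.get_obs())
E
```

```text
{'time': 4.4, 'joint_positions': array([ 2.87161510e-01,  5.50011764e-01,  1.93750718e+00, -1.47842073e-04,
        6.54056139e-01,  3.42134214e-01]), 'dq': array([-0.00017754, -0.01291843, -0.00536047, -0.00143613,  0.00333831,
       -0.0024934 ]), 'tau': array([-1.53271848e-02, -4.20614541e+01, -1.33207691e+01,  5.20006812e-02,
       -1.75375433e-02,  1.05789135e-02]), 'tool_pos': array([418.23819799, 203.14802788,   6.817011  ]), 'tcp_rot': array([3.14154593e+00, 7.88436711e-05, 1.51594095e+00]), 'contact_force': array([-1.21674925,  0.11123387,  0.11775766]), 'moment': array([-0.03940162, -0.08651611, -0.03357417]), 'grip_width': 27.54657621556971}
```

View pics/w2.png

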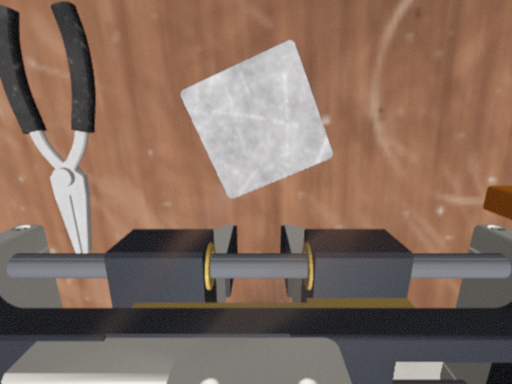

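The block's near corner (230,197) is in line with the left fingertip (228,240). The pliers are clear. Pushing now.

Call:
arm_command --increments '[0.7,6,0,0,0,0.7,10,0,0,0,0.7,13,0,0,0,0.7,16,0,0,0,0.7,19,0,0,0,0.7,22,0,0,0,0.7,25,0,0,0,0.7,28,0,0,0,0.7,31,0,0,0,0.7,35,0,0,0,0.7,39,0,0,0,0.7,43,0,0,0,0.7,47,0,0,0,0.7,51,0,0,0,0.7,55,0,0,0,0.7,59,0,0,0,0.7,62,0,0,0,0.7,64,0,0,0,0.7,65,0,0,0,0.7,65,0,0,0]'

```text
time: 6.9
tool_pos: [421.9, 268.3, 6.7]
tcp_rot: [3.141, -0.0, 1.516]
contact_force: [-0.3, -0.3, -0.1]
grip_width: 27.2
```

```bash
cat >> h.py <<'E'
C=np.array([634.5,335.5]);YAW=-.057
def fence(p):
    c,s=np.cos(YAW),np.sin(YAW); return (np.asarray(p)[...,:2]-C)@np.array([[c,-s],[s,c]])
def block(im,cm,roi):
    hsv=cv2.cvtColor(im,cv2.COLOR_BGR2HSV);m=((hsv[...,1]<50)&(hsv[...,2]>100)).astype(np.uint8)
    k=np.zeros_like(m);x0,y0,x1,y1=roi;k[y0:y1,x0:x1]=1
    m=cv2.morphologyEx(m*k,cv2.MORPH_OPEN,np.ones((3,3)))
    c=max(cv2.findContours(m,0,1)[0],key=cv2.contourArea)
    r=cv2.minAreaRect(fence(plane(cm,c[:,0],16)).astype(np.float32)); return r,cv2.boxPoints(r),c
E
python3 - <<'E'
from h import *
im,cm=shot("wrist","pics/w3.png"); o=sensors.get_obs(); print(o["tool_pos"],fence(o["tool_pos"]))
print(block(im,cm,(100,0,450,232))[:2])
E
```

```text
[421.93377302 268.2516584    6.7328806 ] [-208.38992647  -79.24884128]
(((-197.9200439453125, -37.757137298583984), (73.34237670898438, 65.39358520507812), 0.16544875502586365), array([[-234.6855   ,   -5.1663747],
       [-234.49666  ,  -70.55969  ],
       [-161.15459  ,  -70.3479   ],
       [-161.34343  ,   -4.954582 ]], dtype=float32))
```

View pics/w3.png

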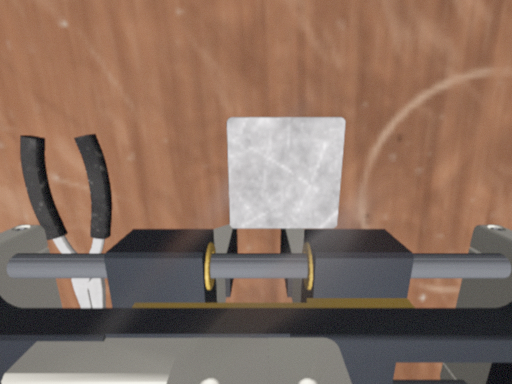

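The block is now square to the fingers (columns 227-344, rows 117-228). Its centre is at about fence (-193,-38). I'll move the tool behind it for the +x push.

Call:
arm_command --increments '[0.7,-10,0,0,0,0.7,-20,0,-20,0,0.7,-20,0,-60,0,0.7,-20,-20,-70,90,0.7,-20,-39,-70,90,0.7,0,-39,-70,90,0.7,20,-39,-70,90,0.7,41,-39,-70,90,0.7,41,-39,-70,90,0.7,41,-39,-70,90,0.7,41,-39,-70,90,0.7,41,-39,-70,90,0.7,41,-39,-70,90,0.7,41,-39,-40,90,0.7,41,-39,-14,90,0.7,41,-39,-3,90,0.7,41,-39,0,90,0.7,41,-39,0,90]'

```text
time: 9.2
tool_pos: [385.3, 311.3, 7.2]
tcp_rot: [-3.141, -0.001, -0.054]
contact_force: [-0.3, 0.5, 0.2]
grip_width: 27.5
```

```bash
python3 - <<'E'
from h import *
im,cm=shot("wrist","pics/w4.png"); o=sensors.get_obs(); print(o["tool_pos"],fence(o["tool_pos"]),o["tcp_rot"],o["contact_force"])
r,b,c=block(im,cm,(100,130,420,229));print(r,b,c[:,0].min(0),c[:,0].max(0))
E
```

```text
[385.40688788 311.35871063   7.38240442] [-247.31326142  -38.29270272] [-3.14090955e+00 -1.18222179e-03 -5.39716153e-02] [0.20241986 0.44556309 0.03992247]
((-201.97857666015625, -36.9383659362793), (46.22426986694336, 64.19059753417969), 0.1932290941476822) [[-225.19882     -4.9211955]
 [-224.98233    -69.11142  ]
 [-178.75833    -68.955536 ]
 [-178.97482     -4.765312 ]] [196 130] [314 211]
```

View pics/w4.png

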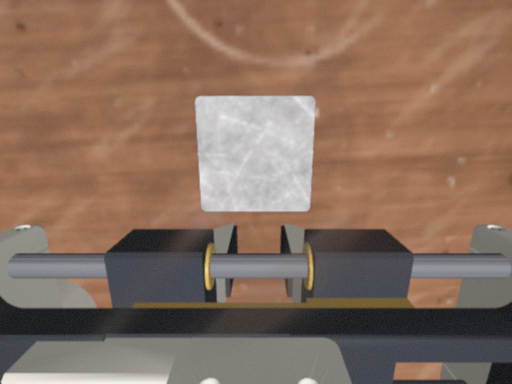

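The block is aligned and the fingers are centred behind it, with about 5 mm of clearance to the side-stop line. I'll push to just short of the fence entry and check.

Call:
arm_command --increments '[0.7,7,0,0,0,0.7,11,0,0,0,0.7,15,0,0,0,0.7,20,0,0,0,0.7,26,0,0,0,0.7,32,0,0,0,0.7,38,0,0,0,0.7,44,0,0,0,0.7,50,0,0,0,0.7,56,0,0,0,0.7,62,0,0,0,0.7,68,0,0,0,0.7,74,0,0,0,0.7,80,0,0,0,0.7,86,0,0,0,0.7,92,0,0,0,0.7,97,0,0,0,0.7,101,0,0,0,0.7,103,0,0,0,0.7,103,0,0,0]'

```text
time: 11.75
tool_pos: [486.7, 305.3, 6.8]
tcp_rot: [3.141, 0.003, -0.054]
contact_force: [-5.2, 0.3, 4.1]
grip_width: 27.5
```

```bash
python3 - <<'E'
from h import *
im,cm=shot("wrist","pics/w5.png"); o=sensors.get_obs(); print(o["tool_pos"],fence(o["tool_pos"]),o["tcp_rot"],o["contact_force"])
r,b,c=block(im,cm,(170,105,350,229));print(r,b,c[:,0].min(0),c[:,0].max(0))
E
```

```text
[486.67006039 305.29705719   6.74932167] [-145.86921923  -38.57563587] [ 3.14077195e+00  2.46195397e-03 -5.42560299e-02] [-4.97526759  0.17457158  4.43877417]
((-102.30801391601562, -37.06728744506836), (63.48189926147461, 64.22752380371094), 0.1523100584745407) [[-134.13422     -5.0380173]
 [-133.96349    -69.26531  ]
 [ -70.48181    -69.09656  ]
 [ -70.65254     -4.8692627]] [196 117] [314 228]
```

View pics/w5.png

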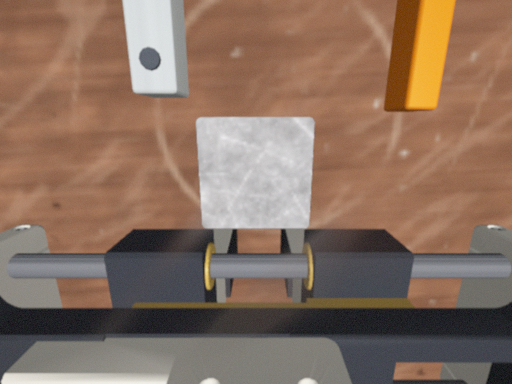

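```bash
python3 - <<'E'
from h import *
_,cm=shot("wrist")
for p,z in[((189,96),0),((177.5,95),26),((174.5,0),26),((184,0),0),((388,109),2),((388,104),28),((404,0),28)]: print(p,z,fence(plane(cm,p,z))[0].round(1))
E
```

```text
(189, 96) 0 [-58.8   1.2]
(177.5, 95) 26 [-60.6   0.4]
(174.5, 0) 26 [-20.8  -1.3]
(184, 0) 0 [-11.1   0.7]
(388, 109) 2 [ -65.7 -113.8]
(388, 104) 28 [ -64.5 -101.6]
(404, 0) 28 [ -21.2 -102.8]
```

The side stop's inner face measures fy ≈ 0.3±1, so the 5 mm clearance is confirmed. The block front is at fx -70.5. Pushing it in.

Call:
arm_command --increments '[0.7,4,0,0,0,0.7,8,0,0,0,0.7,13,0,0,0,0.7,18,0,0,0,0.7,23,0,0,0,0.7,28,0,0,0,0.7,33,0,0,0,0.7,38,0,0,0,0.7,43,0,0,0,0.7,48,0,0,0,0.7,52,0,0,0,0.7,56,0,0,0,0.7,60,0,0,0,0.7,63,0,0,0,0.7,65,0,0,0,0.7,67,0,0,0,0.7,67,0,0,0]'

```text
time: 13.98
tool_pos: [553.8, 301.8, 6.7]
tcp_rot: [3.141, 0.002, -0.054]
contact_force: [-4.7, 0.3, 4.8]
grip_width: 27.5
```

Call:
arm_command --increments '[0.7,0.5,0,0,0,0.7,1,0,0,0,0.7,1.5,0,0,0,0.7,2,0,0,0,0.7,2,0,0,0]'

```text
time: 14.6
tool_pos: [555.6, 301.7, 6.7]
tcp_rot: [3.141, 0.002, -0.054]
contact_force: [-4.9, 0.5, 3.6]
grip_width: 27.6
```

Call:
arm_command --increments '[0.7,0.5,0,0,0,0.7,1,0,0,0,0.7,1.5,0,0,0,0.7,1.5,0,0,0]'

```text
time: 15.1
tool_pos: [556.9, 301.6, 6.6]
tcp_rot: [3.141, 0.003, -0.054]
contact_force: [-5.8, 0.8, 4.7]
grip_width: 27.2
```

Call:
arm_command --increments '[0.7,0.5,0,0,0,0.7,1,0,0,0,0.7,1.5,0,0,0,0.7,1.5,0,0,0]'

```text
time: 15.6
tool_pos: [557.0, 301.6, 6.7]
tcp_rot: [3.14, 0.005, -0.054]
contact_force: [-10.4, 0.2, 8.2]
grip_width: 27.3
```

Call:
arm_command --increments '[0.7,0.5,0,0,0,0.7,1,0,0,0,0.7,1.5,0,0,0,0.7,1.5,0,0,0]'

```text
time: 16.1
tool_pos: [557.1, 301.6, 6.7]
tcp_rot: [3.14, 0.008, -0.054]
contact_force: [-14.7, 1.2, 12.4]
grip_width: 27.7
```

Force rose from about 5 to 15 N with no further motion, so the block is against the rail. I'll back off and hover over the gap on the block's right.

Call:
arm_command --increments '[0.7,-8,0,0,0,0.7,-16,0,-10,0,0.7,-16,0,-60,0,0.7,0,20,-90,-90,0.7,31,52,-90,-90,0.7,31,52,-90,-90,0.7,31,52,-90,-90,0.7,31,52,-90,-90,0.7,31,52,-90,-90,0.7,31,52,-90,-90,0.7,31,52,-90,-90,0.7,31,52,-90,-90,0.7,31,52,-90,-90,0.7,31,52,-90,-90]'

```text
time: 17.85
tool_pos: [589.4, 247.8, 97.0]
tcp_rot: [3.141, -0.0, 1.515]
contact_force: [0.8, 0.3, -0.1]
grip_width: 27.4
```

```bash
python3 - <<'E'
from h import *
im,cm=shot("wrist","pics/w6.png"); o=sensors.get_obs(); print(o["tool_pos"],fence(o["tool_pos"]),o["tcp_rot"],o["contact_force"])
E
```

```text
[589.38737646 247.84152103  96.94519754] [-40.04552981 -90.08614367] [ 3.14107336e+00 -5.63803415e-07  1.51527814e+00] [-0.25406135 -0.82713122  0.39078272]
```

View pics/w6.png

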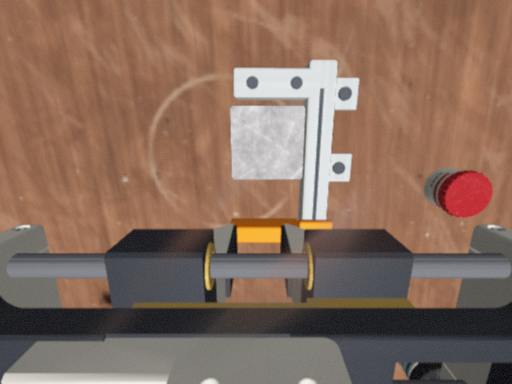

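```bash
python3 - <<'E'
from h import *
_,cm=shot("wrist")
for n,p,z in[("orange bottom",(260,219),2),("orange top",(260,227),28),("block near",(268,180),16),("block far",(268,106),16),("blk right",(304,145),16),("blk left",(231,145),16),("stop bottom",(268,99.5),0),("stop top",(268,97),26)]: print(n,fence(plane(cm,p,z))[0].round(1))
P=lambda f:[C[0]+f[0]*.9984+f[1]*.057,C[1]-f[0]*.057+f[1]*.9984,0]
E
```

```text
orange bottom [ -37.9 -112.3]
orange top [ -38.1 -110.4]
block near [-30.8 -69.3]
block far [-31.6  -5.4]
blk right [  0.5 -37.9]
blk left [-63.7 -38. ]
stop bottom [-31.1   1. ]
stop top [-32.    0.9]
```

The gap runs from -111 (orange face) to -69.4 (block), and the fingers are centred in it at -90. Descending, then pushing gently to the left.

Call:
arm_command --increments '[0.7,0,0,30,0,0.7,0,0,60,0,0.7,0,0,80,0,0.7,0,0,88,0,0.7,0,0,90,0,0.7,0,0,90,0,0.7,4,0,90,0,0.7,8,0,90,0,0.7,10,0,90,0,0.7,12,0,90,0,0.7,13.5,0,90,0,0.7,15,0,90,0,0.7,16,0,90,0,0.7,16,0,90,0]'

```text
time: 19.7
tool_pos: [590.1, 263.0, 6.9]
tcp_rot: [-3.141, 0.001, 1.516]
contact_force: [-1.2, -4.0, 2.7]
grip_width: 27.4
```

Call:
arm_command --increments '[0.7,0.5,0,0,0,0.7,1,0,0,0,0.7,1.5,0,0,0,0.7,1.5,0,0,0]'

```text
time: 20.2
tool_pos: [590.2, 264.4, 6.9]
tcp_rot: [-3.141, 0.001, 1.516]
contact_force: [-1.0, -6.5, 3.8]
grip_width: 27.7
```

Call:
arm_command --increments '[0.7,0.5,0,0,0,0.7,1,0,0,0,0.7,1.5,0,0,0,0.7,1.5,0,0,0]'

```text
time: 20.7
tool_pos: [590.2, 264.5, 6.9]
tcp_rot: [-3.141, 0.004, 1.516]
contact_force: [-2.0, -11.1, 5.8]
grip_width: 27.3
```

Call:
arm_command --increments '[0.7,0.5,0,0,0,0.7,1,0,0,0,0.7,1.5,0,0,0,0.7,1.5,0,0,0]'

```text
time: 21.2
tool_pos: [590.2, 264.5, 6.9]
tcp_rot: [-3.14, 0.006, 1.516]
contact_force: [-1.3, -15.7, 6.8]
grip_width: 27.5
```

Call:
arm_command --increments '[0.7,-6,0,0,0,0.7,-16,0,0,0,0.7,-19,0,0,0,0.7,-20,0,0,0,0.7,-20,0,-30,0,0.7,-20,0,-60,0,0.7,-20,0,-90,0,0.7,-70,0,-90,0,0.7,-70,0,-90,0,0.7,-70,0,-90,0]'

```text
time: 22.45
tool_pos: [586.6, 198.8, 96.7]
tcp_rot: [3.142, -0.0, 1.516]
contact_force: [0.3, -0.8, 0.5]
grip_width: 27.5
```

```bash
python3 - <<'E'
from h import *
im,cm=shot("wrist"); o=sensors.get_obs(); print(o["tool_pos"],fence(o["tool_pos"]),o["tcp_rot"],o["contact_force"])
cv2.imwrite("pics/w7.png",cv2.resize(im[0:250,150:410],None,fx=2.4,fy=2.4,interpolation=cv2.INTER_CUBIC))
E
```

```text
[586.54580029 199.21410419  96.50197968] [ -40.11222899 -138.7964688 ] [-3.14142844e+00 -3.12353901e-04  1.51682631e+00] [-0.22587067  0.54372244  0.65827353]
```

View pics/w7.png

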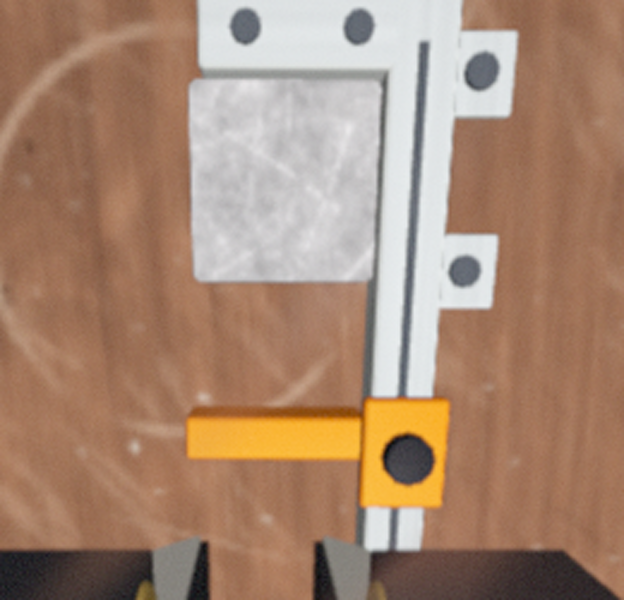

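```bash
python3 - <<'E'
from h import *
_,cm=shot("wrist")
q=lambda x,y:(x/2.4+150,y/2.4)
for n,p,z in[("blk R top",(380,90),16),("blk R bot",(373,265),16),("blk near L",(205,281),16),("blk near R",(360,281),16),("blk far L",(200,79),16),("blk far R",(365,79),16),("rail top edge a",(389,80),26),("rail b",(377,265),26),("rail c",(367,395),26),("stop top",(205,67),26),("stop top",(365,70),26),("orange face t",(195,412),28),("o outer tip",(190,458),28),("o outer",(355,459),28)]:
    print(n,fence(plane(cm,q(*p),z))[0].round(1))
E
```

```text
blk R top [-0.5 -2.4]
blk R bot [ -0.  -57.5]
blk near L [-59.6 -63.2]
blk near R [ -4.4 -63. ]
blk far L [-59.9   0.6]
blk far R [-5.6  0.8]
rail top edge a [ 0.6 -2.3]
rail b [ -0.3 -57.9]
rail c [  -1.6 -102.2]
stop top [-57.5   1.1]
stop top [-7.1  0.5]
orange face t [ -63.  -108.2]
o outer tip [ -65.2 -125.1]
o outer [  -5.2 -125.3]
```

The block is home: its right edge is within about 1 mm of the rail, and its far edge at 0.7 matches the stop face at 0.8. The orange stop's outer side is at fy -125. I'll shut the fingers, lower them outside it and slide it in.

Call:
arm_command --increments '[1,-6,12,0,0,1,-6,12,30,0,1,-6,12,60,0,1,-6,12,80,0,1,-6,12,87,0,1,-6,12,89,0,1,-6,12,89,0,1,0,12,89,0,1,3,12,89,0,1,8,12,89,0,1,13,12,89,0,1,18,12,89,0,1,23,12,89,0,1,28,12,89,0,1,33,12,89,0,1,38,12,89,0,1,42,12,89,0,1,45,12,89,0,1,47,12,89,0,1,47,12,89,0]'

```text
time: 25.05
tool_pos: [600.8, 245.0, 7.5]
tcp_rot: [-3.141, -0.0, 1.517]
contact_force: [-0.6, 0.3, -0.2]
grip_width: 0.6
```

Call:
arm_command --increments '[1,0.5,0,0,0,1,1,0,0,0,1,1.5,0,0,0,1,1.5,0,0,0]'

```text
time: 25.55
tool_pos: [600.8, 246.2, 7.5]
tcp_rot: [-3.141, 0.0, 1.517]
contact_force: [-1.0, -0.9, -0.8]
grip_width: 0.3
```

Call:
arm_command --increments '[1,0.5,0,0,0,1,1,0,0,0,1,1.5,0,0,0,1,1.5,0,0,0]'

```text
time: 26.05
tool_pos: [601.2, 247.6, 7.6]
tcp_rot: [-3.141, 0.0, 1.517]
contact_force: [-1.5, -3.0, -0.2]
grip_width: 0.0
```

Call:
arm_command --increments '[1,0.5,0,0,0,1,1,0,0,0,1,1.5,0,0,0,1,1.5,0,0,0]'

```text
time: 26.55
tool_pos: [601.2, 247.7, 7.6]
tcp_rot: [-3.141, 0.002, 1.516]
contact_force: [-2.7, -7.5, 0.3]
grip_width: 0.3
```

Call:
arm_command --increments '[1,0.5,0,0,0,1,1,0,0,0,1,1.5,0,0,0,1,1.5,0,0,0]'

```text
time: 27.05
tool_pos: [601.1, 247.8, 7.6]
tcp_rot: [-3.14, 0.004, 1.516]
contact_force: [-2.2, -13.1, 1.9]
grip_width: -0.1
```

The stop is touching the block: force climbed from 3 to 13 N with no further motion. I'll back off, rise and check.

Call:
arm_command --increments '[1,-6,0,0,0,1,-14,0,0,0,1,-20,0,0,0,1,-20,0,0,0,1,-20,0,-30,0,1,-20,0,-60,0,1,-30,0,-90,0,1,-60,-10,-90,0,1,-60,-10,-90,0,1,-60,-10,-90,0]'

```text
time: 28.3
tool_pos: [588.4, 191.9, 97.7]
tcp_rot: [3.141, -0.0, 1.516]
contact_force: [-1.1, 0.2, 0.0]
grip_width: 0.7
```

```bash
python3 - <<'E'
from h import *
im,cm=shot("wrist"); o=sensors.get_obs(); print(o["time"],o["tool_pos"],fence(o["tool_pos"]),o["contact_force"])
cv2.imwrite("pics/w8.png",cv2.resize(im[0:240,150:410],None,fx=2.4,fy=2.4,interpolation=cv2.INTER_CUBIC))
E
```

```text
28.35 [588.38859662 192.0810715   97.5076956 ] [ -37.86606274 -145.8129345 ] [ 0.32868061  0.18831658 -0.06891406]
```

View pics/w8.png

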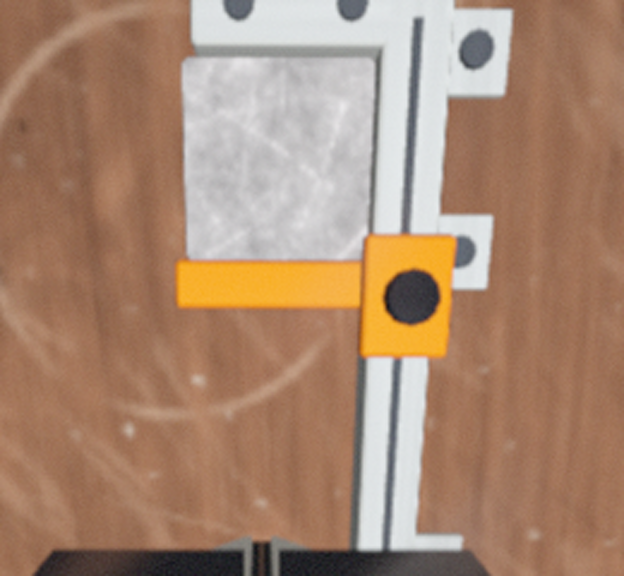

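```bash
python3 - <<'E'
from h import *
_,cm=shot("wrist")
q=lambda x,y:(x/2.4+150,y/2.4)
for n,p,z in[("blk R a",(375,70),16),("blk R b",(368,225),16),("rail a",(384,70),26),("rail b",(373,225),26),("far L",(195,58),16),("far R",(360,57),16),("stop L",(200,46),26),("stop R",(365,46),26),("orange L",(190,261),28),("orange R",(355,262),28)]: print(n,fence(plane(cm,q(*p),z))[0].round(1))
from plant import ticket
print(ticket.close_job())
E
```

```text
blk R a [-0.  -3.3]
blk R b [ -0.  -51.2]
rail a [ 1.3 -6.2]
rail b [  0.1 -52.2]
far L [-59.3   0. ]
far R [-5.1  0.5]
stop L [-56.7   0.2]
stop R [-5.   0.4]
orange L [-61.3 -63.9]
orange R [ -5.7 -64.1]
the job is handed in; nothing more can be done
None
```

The block is home in the corner of the fence and the orange stop is up against its free side. I handed the job in at about 28 s of robot time, with the gripper clear of everything.

- **Moves:** I pushed the block left with spread fingertips, which also squared it to the fence. Then I pushed it back against the rail and left against the side stop, and slid the orange stop in with shut fingers. The block was only pushed, and the last pushing force I read was about 11–19 N at each contact. The bystanders were not touched.
- **Last camera check:** Measured in the fence frame, the block's edge is within 0–1.3 mm of the rail and about 0.2 mm from the side stop. The orange face is at y = -64 mm, where it should be against the home block, and the sides look parallel within pixel error.
- **Disagreement:** While the block was against the rail, the fingertip position put the rail about 2 mm nearer the robot than the camera did. That is within the calibration error. The contact forces and the later pictures both showed the block flush.

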